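Sort three chromatography columns by length into their sloping rack

TASK

Sort the three steel chromatography columns by length: the short one has been left in the trough of the long one, and the other two lie on the worktop. Lay each column, without dropping it, in the sloping trough that matches its length, fully down on its rail between the two stops, and let go; do not disturb the brown bottle or the sample cup.

Things in the scene. Friction and masses are not known exactly. Their poses are not given: they have to be found in the camera images.
- column_short_center (a point): Middle (on the axis) of the short loose column: 100 mm long, 200 g; bare steel tube 22 mm thick and 50 mm long between two hexagon nuts (30 mm over flats, 35 over corners, 20 long), black end plugs, blue band at mid-length. x along the axis (ends alike). Lying, its axis is 15 mm up. Starts in the long trough, at its lower stop: 40 mm downhill of that seat.
- column_medium_center (a point): Middle (on the axis) of the medium loose column: 135 mm long, 200 g; bare steel tube 22 mm thick and 85 mm long between two hexagon nuts (30 mm over flats, 35 over corners, 20 long), black end plugs, blue band at mid-length. x along the axis (ends alike). Lying, its axis is 15 mm up. Starts lying on the worktop, left of the rack.
- column_long_center (a point): Middle (on the axis) of the long loose column: 170 mm long, 200 g; bare steel tube 22 mm thick and 120 mm long between two hexagon nuts (30 mm over flats, 35 over corners, 20 long), black end plugs, blue band at mid-length. x along the axis (ends alike). Lying, its axis is 15 mm up. Starts lying on the worktop, left of the rack.
- trough_short: White sloping trough on a blue plate for the short column, 112 mm between its end stops, fixed. Origin: where the middle of the column's axis belongs. x uphill along the trough (30 deg slope, low end to the robot), y across, z square off the slope. The column lies on a rail 16 mm wide, top 15 mm below the origin; beside the rail fingers have free depth to a plate 33 mm below the origin.
- trough_medium: White sloping trough on a blue plate for the medium column, 147 mm between its end stops, fixed. Origin: where the middle of the column's axis belongs. x uphill along the trough (30 deg slope, low end to the robot), y across, z square off the slope. The column lies on a rail 16 mm wide, top 15 mm below the origin; beside the rail fingers have free depth to a plate 33 mm below the origin.
- trough_long: White sloping trough on a blue plate for the long column, 182 mm between its end stops, fixed. Origin: where the middle of the column's axis belongs. x uphill along the trough (30 deg slope, low end to the robot), y across, z square off the slope. The column lies on a rail 16 mm wide, top 15 mm below the origin; beside the rail fingers have free depth to a plate 33 mm below the origin.
- rack: Dark base plate 205x270x6 mm, fixed; origin on the worktop under the line of lower stops, x uphill. On it the 3 troughs side by side in any order, 95 mm apart. Each trough's stops rise 6 mm over the axis of the column; in the last 22 mm before a stop cheeks 43 mm apart, 1 mm over the axis, flank the nut. A column let go lies still or slides down to the lower stop.
- chem_analyser: Obstacle: the white analyser, fixed, 0.30 m high; origin on the worktop under its middle, x away from the robot. It reaches from 212 mm in front of the origin (nearer the robot) to 225 mm behind it, and 190 mm to either side. The columns on the worktop lie in front of it, the rack stands to the right of it: swing round it, not across it.
- alcohol_bottle: Bystander: brown bottle with a blue cap, 47 mm across, 88 mm high, standing loose on the worktop; origin at its foot.
- sample_cup: Bystander: white sample cup with a red lid, 58 mm across, 70 mm high, standing loose on the worktop; origin at its foot.

How it is judged:
By the outcome, as a careful person would: the job done as asked, in the order asked, and still so for the second after the job is handed in, with the robot touching nothing.
It also fails if it takes over 72 s, if anything falls off the work surface, if the arm or the gripper's body presses on something with over 40 N, if the wrist force passes 120 N, or if a joint passes its speed limit or range.

ROBOT

A 6-joint arm with a two-finger parallel gripper is mounted at the origin on a cart in front of the work surface, level with it; the furniture and walls round the work are solid. World frame = base frame: x ahead of the robot, y to its left, z up, the work surface at z = 0. Lengths are in m, angles in rad, forces in N, time in s.
With the tool pointing down it reaches from about 0.3 to 0.875 m from the base axis. Payload 6.4 kg.
Tool frame: the origin (TCP) lies between the finger pads; the fingertips stand 19 mm ahead of it and the grasp point (between the pads) is the TCP (ctrl.tips_ahead is the z of the fingertips in the tool frame, in m); z points along the fingers, y is the line along which they close (so a half turn about z gives the same grasp; the last joint's range is limited). The gripper opens to 85 mm and grips with 20 to 120 N. Pads are 22 mm wide; open, the fingers measure 114 mm over their backs; the gripper's body (76 mm by 85 mm) begins 54 mm behind the grasp point. The pads swing forward as they close: fully open they stand 13 mm farther back than shut.
Start: joints at [1.099, 0.181, 1.607, -0, 1.354, -0.206], TCP at [0.151, 0.555, 0.25] pointing down, gripper open.
Joint ranges: [-2.99, 2.99], [-0.89, 2.07], [0.3, 2.58], [-1.14, 4.28], [0, 2.63], [-3.12, 3.12]. Speed limits (rad/s): [2.57, 2.57, 3.01, 3.14, 3.14, 3.14].

INTERFACE

Orientations are given as a unit quaternion [w, x, y, z].
In Python, from bench import readout, vision, ctrl gives the robot as it stands.
- The arm moves only by the tool play_rows, never from a script. Its arguments are lists of equal length, an entry for each row: "xyz": the shift along the tool's x, y, z in mm, a list of three; "rot": the turn, a rotation vector about the tool's x, y, z in rad, a list of three; "grip": the opening, from 0 (shut) to 1 (fully open). In form: {"xyz": [[x, y, z], ...], "rot": [[rx, ry, rz], ...], "grip": [grip, ...]}. A call has exactly 10 rows; each row is the pose to reach, as a shift and turn from the pose commanded when the call began, along the tool's axes at that moment; what a row does not reach only later rows make up. A row lasts 1/8 s, in which the tool goes at most 62.5 mm and 10.7 degrees, less where a joint would pass 70% of its speed; a pose out of reach is approached as far as the arm can. A call with a gripper value outside its range is refused whole. The fingers move at their own pace and stop on an object; the grip force is fixed at half the most. Time passes only in rows, so rows that repeat a pose let the fingers close, or fill a call up. It gives the time, the measured TCP pose, the force, the opening and the grip force at its end, in the units of the state.
- readout.get_obs(): the state, without advancing time (a new reading comes with each control period).
- vision.camera(name): name is "side" or "top" or "wrist"; returns a dict with "color" (480x640x3 uint8, red, green, blue), "depth" (480x640 float32, m along the optical axis (not along the pixel's ray), 0 where there is no reading), "camera_matrix" (3x3 intrinsics, pixels), "k1" (the pictures are not rectified: a ray, as slopes to the right and down, at radius r is drawn at 1 + k1 r^2 times it, then the intrinsics apply), "extrinsics" (4x4, takes a point from camera to world coordinates); the wrist camera has in their place "hand_eye" (4x4, takes a point from camera to tool coordinates, whose origin is the TCP and whose axes are the flange's). Camera axes: x right, y down, z forward; pixel columns grow to the right and rows downward; lengths in m; the calibration is good to about 2 mm. A picture is of the moment at which its call begins: read the wrist's pose just before it.
- ctrl.hand_in(): hands the job in; it is judged then, once.
The state is a dict: "time_s": time; "q": joint angles; "dq": joint speeds; "joint_efforts": joint torques, N m; "eef_pos": TCP position; "eef_rot": TCP orientation; "wrist_force": force on the tool from outside, world axes, zero at the start; "torque": the same for the moment, N m; "opening": opening from 0.0 (shut) to 1.0 (fully open); "grasp_force": force on a finger pad.
Only numpy, scipy, OpenCV 4.12 (cv2) and the standard library are available. Lean on these libraries where they do the work, as an engineer would, in place of code of your own. Each camera call takes 0.05 s, during which the arm holds its last target. There are 200 camera calls.

## Working session

There is one attempt and no reset: what is moved stays moved. The work goes in short steps, Python scripts to look and compute and a tool call to move; the robot and the scene stay as the last step left them, time stands still between calls to the robot, and variables do not carry over. Pictures are saved under pics/ and viewed, at most 10 in all, crops included, and the job is handed in when it is done.

Besides the shell and the picture viewer there is one more tool, called after "Call:" as name(argument=value, ...), one argument or row to a line, values as JSON. play_rows: Moves the arm, as the interface text tells. Its arguments: {"type":"object","properties":{"xyz":{"type":"array","items":{"type":"array","items":{"type":"number"}}},"rot":{"type":"array","items":{"type":"array","items":{"type":"number"}}},"grip":{"type":"array","items":{"type":"number"}}},"required":["xyz","rot","grip"]}

```bash
mkdir -p pics; ls; cat > h.py <<'E'
import numpy as np, cv2
from scipy.spatial.transform import Rotation as R
from bench import readout, vision, ctrl
def tool():
    o=readout.get_obs(); T=np.eye(4); q=np.array(o['eef_rot']); T[:3,:3]=R.from_quat(q[[1,2,3,0]]).as_matrix(); T[:3,3]=o['eef_pos']; return T
def cloud(name):
    T=tool(); c=vision.camera(name); K=np.array(c['camera_matrix']); d=c['depth']
    E=np.array(c['extrinsics']) if 'extrinsics' in c else T@np.array(c['hand_eye'])
    v,u=np.mgrid[0:480,0:640]; xd=(u-K[0,2])/K[0,0]; yd=(v-K[1,2])/K[1,1]; x,y=xd.copy(),yd.copy()
    for _ in range(8):
        s=1+c['k1']*(x*x+y*y); x,y=xd/s,yd/s
    P=np.stack([x*d,y*d,d],-1)@E[:3,:3].T+E[:3,3]; P[d==0]=np.nan
    return c['color'],P,E
def save(n,img): cv2.imwrite('pics/'+n,img[:,:,::-1])
E
python3 - <<'E'
from h import *
print(readout.get_obs())
ims=[]
for n in('top','side'):
    c,P,E=cloud(n); np.savez(n,c=c,P=P,E=E); save(n+'.png',c); print(n,E.round(3).tolist())
E
```

```text
pics
{'time_s': 0.0, 'q': array([ 1.09870934e+00,  1.81569276e-01,  1.60800891e+00,  1.43757055e-05,
        1.35378185e+00, -2.06259157e-01]), 'dq': array([-8.32002265e-05, -3.93241549e-04, -7.76944133e-05, -9.91961569e-04,
        7.14297402e-05,  7.42132946e-05]), 'joint_efforts': array([ 2.29864439e-03, -4.44863820e+01, -3.51346529e+01, -5.36883954e-05,
        8.88470036e-03, -5.28546593e-05]), 'eef_pos': array([0.15077375, 0.55434576, 0.2493678 ]), 'eef_rot': array([-3.00628679e-04,  1.32524401e-01,  9.91179349e-01, -8.31012537e-04]), 'wrist_force': array([-0.02750366,  0.06161622,  0.20305619]), 'torque': array([-0.01191463, -0.03030224,  0.01473134]), 'grasp_force': 0.0, 'opening': 1.0019771344286061}
top [[0.006, -0.979, 0.202, 0.371], [-1.0, -0.006, 0.0, -0.076], [0.001, -0.202, -0.979, 1.251], [0.0, 0.0, 0.0, 1.0]]
side [[0.969, -0.084, 0.232, 0.254], [-0.246, -0.42, 0.874, -1.353], [0.024, -0.904, -0.428, 0.708], [0.0, 0.0, 0.0, 1.0]]
```

View pics/top.png

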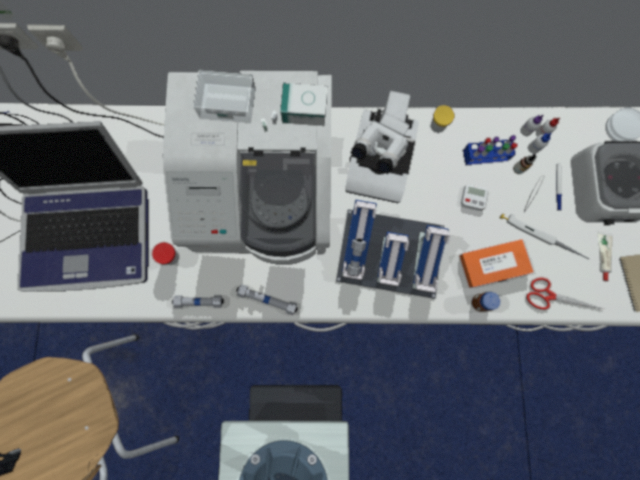

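View pics/side.png

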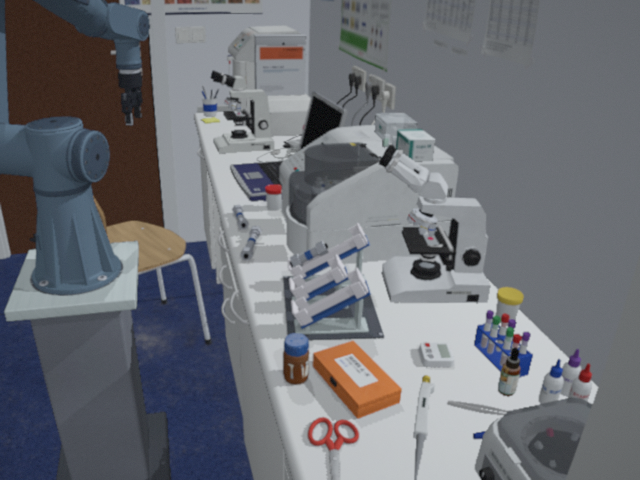

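```bash
python3 - <<'E'
from h import *
D=np.load('top.npz'); c=D['c'].astype(int); P=D['P']
mx=c.max(-1); mn=c.min(-1)
v,u=np.mgrid[0:480,0:640]
box=lambda a,b,e,f:(u>=a)&(u<b)&(v>=e)&(v<f)
print('table z',np.nanmedian(P[...,2][box(150,180,280,315)]))
for n,b in(('left',(165,231,285,315)),('right',(231,305,280,318))):
    m=box(*b)&(P[...,2]>.008)&(P[...,2]<.06); q=P[m][:,:2]
    r=cv2.minAreaRect(q.astype(np.float32)); print(n,len(q),q.mean(0).round(4),r,'zmax',P[m][:,2].max())
m=box(330,455,195,302)&(abs(P[...,2]-.006)<.006)&(mx<110)&(mx-mn<25)
q=P[m][:,:2]; print('plate',cv2.minAreaRect(q.astype(np.float32)),len(q))
for n,b in(('bottle',(470,505,285,315)),('cup',(150,178,240,268))):
    m=box(*b)&(P[...,2]>.03)&(P[...,2]<.1); print(n,P[m][:,:2].min(0),P[m][:,:2].max(0))
m=box(330,455,195,302)&(P[...,2]>.02)&(mx>140)&(mx-mn<40)
for a,bb in((340,378),(379,409),(410,455)):
    q=P[m&(u>=a)&(u<bb)]; print(len(q),cv2.minAreaRect(q[:,:2].astype(np.float32)),q[:,2].min(),q[:,2].max())
# crop
save('rack.png',cv2.resize(D['c'][190:310,150:460],None,fx=2.58,fy=2.58,interpolation=2))
E
```

```text
table z -0.0005926463237695412
left 518 [0.4502 0.2335] ((0.4506925046443939, 0.2347978949546814), (0.031790588051080704, 0.1385926902294159), 0.2514711022377014) zmax 0.03540375946457974
right 601 [0.4559 0.0528] ((0.45668137073516846, 0.05406670644879341), (0.17085397243499756, 0.046032167971134186), 76.59697723388672) zmax 0.03473764901865484
plate ((0.6078988313674927, -0.2832027077674866), (0.2658367156982422, 0.2521611750125885), 80.4205322265625) 2878
bottle [ 0.42751567 -0.53290457] [ 0.49568886 -0.48543288]
cup [0.54166099 0.28734691] [0.59905355 0.34673439]
350 ((0.6300227642059326, -0.18930447101593018), (0.05977126583456993, 0.2399638593196869), 77.96629333496094) 0.02303147981157494 0.159815543886066
499 ((0.6177597045898438, -0.2776615023612976), (0.0657586008310318, 0.2487953007221222), 87.96503448486328) 0.02126762373818658 0.12693228911896126
541 ((0.5571024417877197, -0.37181606888771057), (0.05686672776937485, 0.15875492990016937), 80.30731964111328) 0.02863699598425229 0.1421899218671836
```

View pics/rack.png

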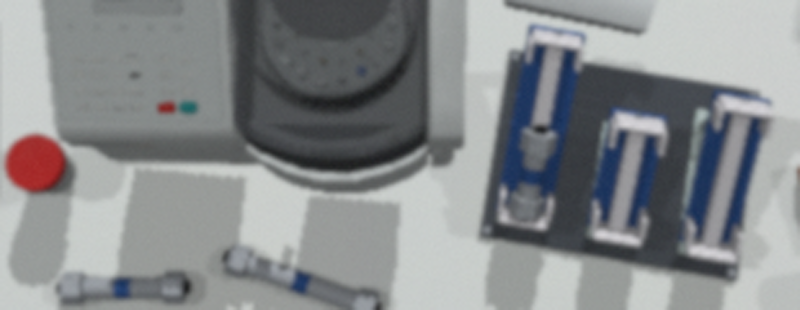

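```bash
cat >> h.py <<'E'
def trR(psi,slope=np.radians(30)):
    # tool orientation square onto a trough of heading psi (rad)
    x=np.array([np.cos(slope)*np.cos(psi),np.cos(slope)*np.sin(psi),np.sin(slope)]); y=np.array([-np.sin(psi),np.cos(psi),0]); z=np.cross(x,y)
    return np.stack([-x,y,-z],1)
def go(p,Rt,T=None):
    # shift/turn needed in tool axes; returns next T
    T=tool() if T is None else T
    d=T[:3,:3].T@(np.array(p)-T[:3,3])*1000; r=R.from_matrix(T[:3,:3].T@Rt).as_rotvec()
    print('xyz',d.round(1).tolist(),'rot',r.round(3).tolist(),'rows',max(np.linalg.norm(d)/62.5,np.degrees(np.linalg.norm(r))/10.7).round(1))
    N=np.eye(4);N[:3,:3]=Rt;N[:3,3]=p;return N
E
python3 - <<'E'
from h import *
D=np.load('top.npz');P=D['P']
for u,v in((356,258),(354,269),(358,246),(393,258),(430,258),(393,283),(425,288)): print(u,v,P[v,u].round(3))
c=P[258,356]; Rt=trR(np.radians(-9.7))
T=go([.36,.02,.3],Rt)
T=go(c-Rt[:,2]*.22,Rt,T)
print(c-Rt[:,2]*.22, vision.camera('wrist')['hand_eye'].round(3), ctrl.tips_ahead)
E
```

```text
356 258 [ 0.555 -0.178  0.091]
354 269 [ 0.53  -0.174  0.074]
358 246 [ 0.582 -0.182  0.113]
393 258 [ 0.559 -0.274  0.074]
430 258 [ 0.558 -0.366  0.085]
393 283 [ 0.497 -0.276  0.057]
425 288 [ 0.484 -0.356  0.059]
xyz [-342.2, -460.7, -49.9] rot [-0.027, -0.524, -0.094] rows 9.2
xyz [-91.5, -162.4, 73.7] rot [0.0, 0.0, 0.0] rows 3.2
[ 0.44706094 -0.15966195  0.28195164] [[ 0.001 -0.965 -0.261  0.066]
 [ 1.     0.001  0.     0.   ]
 [-0.    -0.261  0.965 -0.124]
 [ 0.     0.     0.     1.   ]] 0.019
```

Call:
play_rows(
  xyz=[
    [-30, -45, -10],
    [-65, -90, -20],
    [-100, -138, -30],
    [-138, -186, -40],
    [-175, -234, -50],
    [-212, -282, -50],
    [-248, -330, -50],
    [-283, -378, -50],
    [-315, -425, -50],
    [-342, -461, -50],
  ],
  rot=[
    [0, -0.05, -0.01],
    [0, -0.1, -0.02],
    [-0.01, -0.16, -0.03],
    [-0.01, -0.21, -0.04],
    [-0.013, -0.26, -0.047],
    [-0.016, -0.31, -0.056],
    [-0.02, -0.37, -0.066],
    [-0.022, -0.42, -0.075],
    [-0.025, -0.47, -0.085],
    [-0.027, -0.524, -0.094],
  ],
  grip=[1, 1, 1, 1, 1, 1, 1, 1, 1, 1],
)

```text
time_s: 1.4
eef_pos: [0.3591, 0.0223, 0.3005]
eef_rot: [0.258, 0.082, 0.963, -0.021]
wrist_force: [0.8, -0.3, 0.4]
opening: 0.998
grasp_force: 0.0
```

Call:
play_rows(
  xyz=[
    [-20, -36, 16],
    [-45, -80, 36],
    [-68, -120, 55],
    [-85, -150, 68],
    [-91, -162, 74],
    [-91, -162, 74],
    [-91, -162, 74],
    [-91, -162, 74],
    [-91, -162, 74],
    [-91, -162, 74],
  ],
  rot=[
    [0, 0, 0],
    [0, 0, 0],
    [0, 0, 0],
    [0, 0, 0],
    [0, 0, 0],
    [0, 0, 0],
    [0, 0, 0],
    [0, 0, 0],
    [0, 0, 0],
    [0, 0, 0],
  ],
  grip=[1, 1, 1, 1, 1, 0.7, 0.7, 0.7, 0.7, 0.7],
)

```text
time_s: 2.65
eef_pos: [0.4456, -0.1551, 0.2808]
eef_rot: [0.256, 0.082, 0.963, -0.02]
wrist_force: [0.3, -0.1, 0.3]
opening: 0.7
grasp_force: 0.0
```

```bash
python3 - <<'E'
from h import *
c,P,E=cloud('wrist'); np.savez('w1',c=c,P=P,E=E); save('w1.png',c); print(tool()[:3,3])
E
```

```text
[ 0.44560354 -0.15517967  0.28078378]
```

View pics/w1.png

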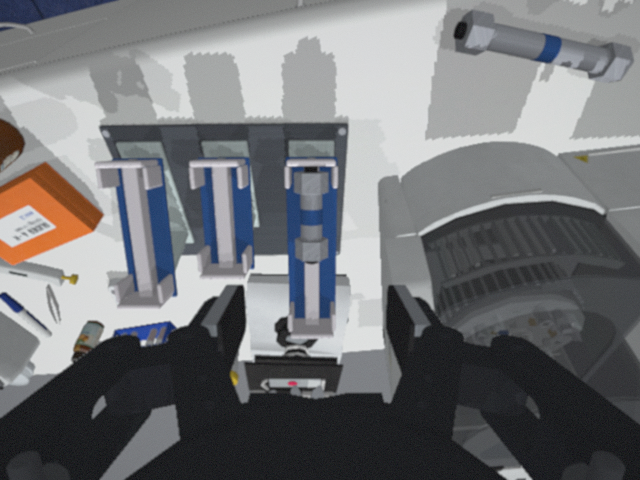

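```bash
python3 - <<'E'
from h import *
D=np.load('w1.npz'); c=D['c'].astype(int); P=D['P']
psi=np.radians(-9.7); F=trR(psi)*[-1,1,-1]
v,u=np.mgrid[0:480,0:640]
box=lambda a,b,e,f:(u>=a)&(u<b)&(v>=e)&(v<f)
white=(c.min(-1)>95)&(c.max(-1)-c.min(-1)<45)
for n,b,col in(('med',(122,165,185,280),0),('short',(210,245,182,262),0),('long',(300,322,262,312),0),('col',(294,332,168,262),1)):
    m=box(*b)&white&np.isfinite(P[...,0]); q=P[m]@F
    if not col:
        z0=np.median(q[:,2]); m2=abs(q[:,2]-z0)<.006; q=q[m2]
        A=np.c_[q[:,0],q[:,1],np.ones(len(q))]; k=np.linalg.lstsq(A,q[:,2],rcond=None)[0]
        vec=cv2.fitLine(q[:,:2].astype(np.float32),cv2.DIST_HUBER,0,.01,.01).ravel()
        print(n,len(q),'z',z0.round(4),'tilt',k[:2].round(3),'y',np.median(q[:,1]).round(4),'dir',vec[:2].round(3),'a',q[:,0].min().round(4),q[:,0].max().round(4))
    else:
        m=box(*b)&np.isfinite(P[...,0]); q=P[m]@F; top=np.percentile(q[:,2],97); s=q[q[:,2]>top-.014]
        vec=cv2.fitLine(s[:,:2].astype(np.float32),cv2.DIST_HUBER,0,.01,.01).ravel()
        print(n,'top',top,'a',np.percentile(s[:,0],[1,99]),'y',np.median(s[:,1]),vec[:2])
# stops: profile along the rail line of height, per trough
for n,b in(('med',(95,180,150,315)),('short',(185,258,150,285)),('long',(280,342,150,345))):
    m=box(*b)&white&np.isfinite(P[...,0]);q=P[m]@F
    zr={'med':0,'short':0,'long':0}
    h=np.arange(q[:,0].min(),q[:,0].max(),.005)
    print(n,[(round(a,3),round(float(np.percentile(q[abs(q[:,0]-a-.0025)<.0025,2],95)),4),np.percentile(q[abs(q[:,0]-a-.0025)<.0025,1],[3,97]).round(3).tolist()) for a in h if (abs(q[:,0]-a-.0025)<.0025).sum()>4])
E
```

```text
med 1617 z -0.2361 tilt [-0.002 -0.085] y -0.2695 dir [ 1.    -0.016] a 0.5174 0.6253
short 1278 z -0.2354 tilt [-0.002 -0.055] y -0.1755 dir [1.    0.008] a 0.5145 0.6034
long 674 z -0.2351 tilt [0.001 0.006] y -0.0807 dir [ 1.    -0.006] a 0.6027 0.6625
col top -0.20425672304848477 a [0.50058497 0.59079872] y -0.08121275170561762 [0.9999897  0.00454478]
med [(np.float64(0.482), -0.2639, [-0.329, -0.248]), (np.float64(0.487), -0.2663, [-0.333, -0.247]), (np.float64(0.492), -0.2134, [-0.329, -0.247]), (np.float64(0.497), -0.2146, [-0.294, -0.244]), (np.float64(0.502), -0.2193, [-0.296, -0.244]), (np.float64(0.507), -0.2193, [-0.296, -0.244]), (np.float64(0.512), -0.2197, [-0.296, -0.245]), (np.float64(0.517), -0.2203, [-0.319, -0.245]), (np.float64(0.522), -0.2347, [-0.35, -0.247]), (np.float64(0.527), -0.2347, [-0.352, -0.246]), (np.float64(0.532), -0.2346, [-0.355, -0.248]), (np.float64(0.537), -0.2348, [-0.357, -0.246]), (np.float64(0.542), -0.2349, [-0.36, -0.248]), (np.float64(0.547), -0.2348, [-0.362, -0.25]), (np.float64(0.552), -0.2346, [-0.364, -0.251]), (np.float64(0.557), 
[... 6485 characters left out ...]
), -0.3771, [-0.133, -0.035]), (np.float64(0.748), -0.3756, [-0.122, -0.035]), (np.float64(0.753), -0.3607, [-0.122, -0.035]), (np.float64(0.758), -0.3751, [-0.092, -0.034]), (np.float64(0.763), -0.3884, [-0.042, -0.035]), (np.float64(0.768), -0.3667, [-0.119, -0.034]), (np.float64(0.773), -0.3495, [-0.121, -0.033]), (np.float64(0.778), -0.3718, [-0.124, -0.034]), (np.float64(0.783), -0.376, [-0.12, -0.035]), (np.float64(0.788), -0.3806, [-0.108, -0.033]), (np.float64(0.793), -0.3873, [-0.114, -0.032]), (np.float64(0.798), -0.4084, [-0.067, -0.032]), (np.float64(0.803), -0.4113, [-0.072, -0.033]), (np.float64(0.808), -0.4116, [-0.075, -0.031]), (np.float64(0.813), -0.4124, [-0.077, -0.033])]
```

```bash
cat >> h.py <<'E'
F=trR(np.radians(-9.7))*[-1,1,-1]; TR=trR(np.radians(-9.7))
W=lambda a,y,z:F@np.array([a,y,z])
E
python3 - <<'E'
from h import *
T=tool()
go(W(.5457,-.081,-.16),TR,T); go(W(.5457,-.081,-.218),TR,T)
E
```

```text
xyz [-2.9, -3.5, 170.5] rot [0.002, -0.004, -0.001] rows 2.7
xyz [-3.1, -3.7, 228.5] rot [0.002, -0.004, -0.001] rows 3.7
```

Call:
play_rows(
  xyz=[
    [-2, -2, 40],
    [-3, -3.5, 95],
    [-3, -3.6, 150],
    [-3, -3.6, 190],
    [-3, -3.6, 215],
    [-3, -3.7, 226],
    [-3, -3.7, 228],
    [-3, -3.7, 228],
    [-3, -3.7, 228],
    [-3, -3.7, 228],
  ],
  rot=[
    [0.002, -0.004, 0],
    [0.002, -0.004, 0],
    [0.002, -0.004, 0],
    [0.002, -0.004, 0],
    [0.002, -0.004, 0],
    [0.002, -0.004, 0],
    [0.002, -0.004, 0],
    [0.002, -0.004, 0],
    [0.002, -0.004, 0],
    [0.002, -0.004, 0],
  ],
  grip=[0.7, 0.7, 0.7, 0.7, 0.7, 0.7, 0.7, 0.7, 0, 0],
)

```text
time_s: 3.95
eef_pos: [0.5594, -0.1783, 0.0851]
eef_rot: [0.258, 0.082, 0.962, -0.022]
wrist_force: [-0.1, -0.5, -0.1]
opening: 0.28
grasp_force: 0.0
```

```bash
python3 - <<'E'
from h import *
o=readout.get_obs();T=tool();print(T[:3,3]@F,o['opening'],o['grasp_force'],o['wrist_force'])
go(W(.5457,-.081,-.218),TR,T)
E
```

```text
[ 0.54607447 -0.08147699 -0.21704803] 0.2796439812396505 0.0 [-0.07269799 -0.49048441 -0.11763259]
xyz [0.4, 0.5, 1.0] rot [-0.0, 0.001, -0.001] rows 0.0
```

Call:
play_rows(
  xyz=[
    [0, 0, 0],
    [0, 0, 0],
    [0, 0, -5],
    [0, 0, -25],
    [0, 0, -50],
    [-2, -20, -55],
    [-5, -55, -55],
    [-6, -85, -55],
    [-6, -94, -55],
    [-6, -94, -55],
  ],
  rot=[
    [0, 0, 0],
    [0, 0, 0],
    [0, 0, 0],
    [0, 0, 0],
    [0, 0, 0],
    [0, 0, 0],
    [0, 0, 0],
    [0, 0, 0],
    [0, 0, 0],
    [0, 0, 0],
  ],
  grip=[0, 0, 0, 0, 0, 0, 0, 0, 0, 0],
)

```text
time_s: 5.2
eef_pos: [0.5207, -0.2667, 0.1342]
eef_rot: [0.257, 0.083, 0.963, -0.021]
wrist_force: [-0.4, -0.7, -2.2]
opening: 0.235
grasp_force: 60.1
```

```bash
python3 - <<'E'
from h import *
o=readout.get_obs();T=tool();print(T[:3,3]@F,o['opening'],o['grasp_force'],o['wrist_force'])
go(W(.5517,-.1755,-.216),TR,T)
c,P,E=cloud('wrist'); save('w2.png',c)
np.savez('w2',c=c,P=P,E=E)
E
```

```text
[ 0.55052478 -0.17514376 -0.16289077] 0.23539376058743067 60.098851919174194 [-0.4443157  -0.66001597 -2.17909516]
xyz [-1.2, -0.4, 53.1] rot [0.001, -0.001, -0.003] rows 0.8
```

View pics/w2.png

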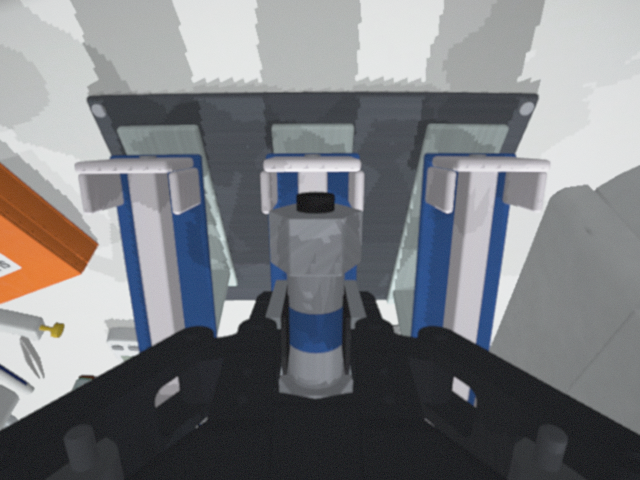

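Call:
play_rows(
  xyz=[
    [-1, -0.4, 15],
    [-1, -0.4, 32],
    [-1, -0.4, 44],
    [-1, -0.4, 50],
    [-1, -0.4, 52],
    [-1, -0.4, 53],
    [-1, -0.4, 54],
    [-1, -0.4, 54.5],
    [-1, -0.4, 54.5],
    [-1, -0.4, 54.5],
  ],
  rot=[
    [0, 0, 0],
    [0, 0, 0],
    [0, 0, 0],
    [0, 0, 0],
    [0, 0, 0],
    [0, 0, 0],
    [0, 0, 0],
    [0, 0, 0],
    [0, 0, 0],
    [0, 0, 0],
  ],
  grip=[0, 0, 0, 0, 0, 0, 0, 0, 0, 0],
)

```text
time_s: 6.5
eef_pos: [0.5489, -0.2722, 0.0883]
eef_rot: [0.258, 0.082, 0.962, -0.022]
wrist_force: [-4.6, 1.5, 3.8]
opening: 0.235
grasp_force: 60.8
```

```bash
python3 - <<'E'
from h import *
o=readout.get_obs();T=tool();print(T[:3,3]@F,o['wrist_force'])
E
```

```text
[ 0.5524603  -0.17583256 -0.21697448] [-4.58200357  1.47599162  3.81500262]
```

Call:
play_rows(
  xyz=[
    [0, 0, 0],
    [0, 0, 0],
    [0, 0, 0],
    [0, 0, 0],
    [0, 0, -4],
    [0, 0, -20],
    [0, 0, -50],
    [0, 0, -90],
    [0, 0, -130],
    [0, 0, -150],
  ],
  rot=[
    [0, 0, 0],
    [0, 0, 0],
    [0, 0, 0],
    [0, 0, 0],
    [0, 0, 0],
    [0, 0, 0],
    [0, 0, 0],
    [0, 0, 0],
    [0, 0, 0],
    [0, 0, 0],
  ],
  grip=[0.26, 0.32, 0.45, 0.6, 0.6, 0.6, 0.6, 0.6, 0.6, 0.6],
)

```text
time_s: 7.75
eef_pos: [0.4746, -0.2599, 0.2203]
eef_rot: [0.259, 0.082, 0.962, -0.023]
wrist_force: [-0.1, -0.5, -1.4]
opening: 0.601
grasp_force: 0.0
```

```bash
python3 - <<'E'
from h import *
c,P,E=cloud('wrist'); np.savez('w3',c=c,P=P,E=E); save('w3.png',c)
D=np.load('top.npz')['P']; m=(D[...,2]>.15)&(D[...,1]<.3)&(D[...,1]>-.12)&(D[...,0]>.35); print('analyser xmin',np.percentile(D[m][:,0],.5),D[m][:,1].min())
a=np.radians(76.6-90); Rd=trR(a,0.); T=tool(); print(T[:3,3],T[:3,3]@F)
go([.40,.14,.28],trR(0,0.),T)
q=(P@F).reshape(-1,3); m=(abs(q[:,1]+.176)<.02)&(abs(q[:,0]-.55)<.07)
for a in np.arange(.49,.62,.01):
    s=q[m&(abs(q[:,0]-a)<.005)]; print(round(a,3),np.nanpercentile(s[:,2],90).round(4),end=' | ')
E
```

```text
analyser xmin 0.5630431873918833 -0.11999092668342415
[ 0.47483215 -0.26036893  0.2219877 ] [ 0.55432359 -0.17664239 -0.06370956]
xyz [92.8, 381.7, -122.3] rot [-0.047, 0.526, -0.166] rows 6.6
0.49 -0.214 | 0.5 -0.2082 | 0.51 -0.2045 | 0.52 -0.2045 | 0.53 0.0184 | 0.54 0.0096 | 0.55 -0.2089 | 0.56 -0.2091 | 0.57 -0.2056 | 0.58 -0.2045 | 0.59 -0.2046 | 0.6 -0.213 | 0.61 -0.214 |
```

View pics/w3.png

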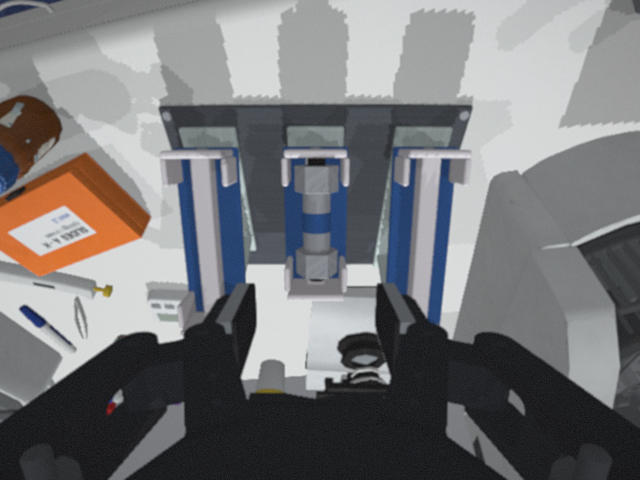

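```bash
python3 - <<'E'
from h import *
T=tool(); print(readout.get_obs()['q'].round(2))
h=np.radians(85); Rt=trR(h-np.pi,0.)
print(Rt.round(2)); go([.44,.12,.30],Rt,T)
r=R.from_matrix(T[:3,:3].T@Rt).as_rotvec(); d=T[:3,:3].T@(np.array([.44,.12,.30])-T[:3,3])*1000
w=T[:3,:3].T@np.array([0,0,1.])*50
print('up50',w.round(0)); print([(r*k/12).round(2).tolist() for k in range(1,11)]); 
E
```

```text
[-0.92 -0.15  2.09  0.47  0.85 -2.57]
[[ 0.09  1.   -0.  ]
 [ 1.   -0.09 -0.  ]
 [-0.    0.   -1.  ]]
xyz [45.8, 368.7, -118.0] rot [0.389, 0.427, 1.451] rows 8.4
up50 [-25.  -0. -43.]
[[0.03, 0.04, 0.12], [0.06, 0.07, 0.24], [0.1, 0.11, 0.36], [0.13, 0.14, 0.48], [0.16, 0.18, 0.6], [0.19, 0.21, 0.73], [0.23, 0.25, 0.85], [0.26, 0.28, 0.97], [0.29, 0.32, 1.09], [0.32, 0.36, 1.21]]
```

Call:
play_rows(
  xyz=[
    [-15, 0, -40],
    [-20, 20, -75],
    [-5, 65, -100],
    [5, 110, -115],
    [15, 160, -118],
    [20, 210, -118],
    [30, 260, -118],
    [35, 305, -118],
    [42, 345, -118],
    [46, 369, -118],
  ],
  rot=[
    [0.03, 0.04, 0.12],
    [0.06, 0.07, 0.24],
    [0.1, 0.11, 0.36],
    [0.13, 0.14, 0.48],
    [0.16, 0.18, 0.6],
    [0.19, 0.21, 0.73],
    [0.23, 0.25, 0.85],
    [0.26, 0.28, 0.97],
    [0.3, 0.33, 1.12],
    [0.34, 0.38, 1.28],
  ],
  grip=[0.6, 0.6, 0.6, 0.6, 0.6, 0.6, 0.6, 0.6, 0.6, 0.6],
)

```text
time_s: 9.05
eef_pos: [0.4398, 0.1233, 0.2968]
eef_rot: [0.029, 0.677, 0.736, -0.001]
wrist_force: [1.4, -0.3, -0.5]
opening: 0.598
grasp_force: 0.0
```

```bash
cat > m.py <<'E'
from h import *
def cols(P):
    ok=(P[...,2]>.012)&(P[...,2]<.05)&(P[...,0]>.36)&(P[...,0]<.54)&(P[...,1]<.36)&(P[...,1]>-.12)
    n,l,s,_=cv2.connectedComponentsWithStats(ok.astype(np.uint8))
    for i in range(1,n):
        if s[i,4]>800:
            q=P[l==i]; r=cv2.minAreaRect(q[:,:2].astype(np.float32)); print(s[i].tolist(),r,np.percentile(q[:,2],[50,98]).round(4))
E
python3 - <<'E'
from m import *
print(readout.get_obs()['q'].round(2),tool()[:3,3])
c,P,E=cloud('wrist'); np.savez('w4',c=c,P=P,E=E); save('w4.png',c); cols(P)
E
```

```text
[ 0.04 -0.15  1.85 -0.04  1.4  -0.04] [0.43982947 0.12334084 0.29681839]
[307, 19, 40, 137, 3256] ((0.45234814286231995, 0.23399046063423157), (0.03409046307206154, 0.13424059748649597), 1.1892294883728027) [0.0253 0.0314]
[280, 185, 78, 129, 2793] ((0.45858529210090637, 0.052728526294231415), (0.17032983899116516, 0.0343613475561142), 71.45295715332031) [0.025  0.0312]
```

View pics/w4.png

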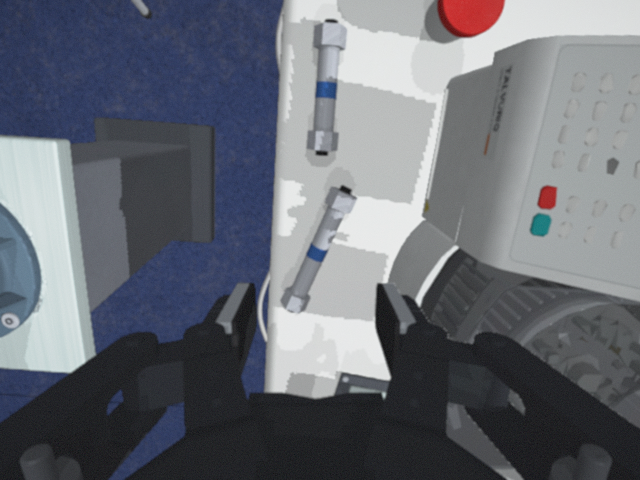

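```bash
python3 - <<'E'
from h import *
T=tool(); Rt=trR(np.radians(71.45-180),0.)
go([.4586,.0527,.10],Rt,T); go([.4586,.0527,.022],Rt,T)
E
```

```text
xyz [-64.9, 5.7, 199.7] rot [0.044, 0.032, 0.399] rows 3.4
xyz [-61.7, 2.9, 277.6] rot [0.044, 0.032, 0.399] rows 4.6
```

Call:
play_rows(
  xyz=[
    [-20, 1, 30],
    [-45, 4, 80],
    [-62, 5, 130],
    [-65, 6, 175],
    [-65, 6, 200],
    [-64, 5, 225],
    [-63, 4, 250],
    [-62, 3, 265],
    [-62, 3, 273],
    [-62, 3, 273],
  ],
  rot=[
    [0.01, 0.01, 0.12],
    [0.025, 0.02, 0.24],
    [0.035, 0.026, 0.33],
    [0.044, 0.032, 0.399],
    [0.044, 0.032, 0.399],
    [0.044, 0.032, 0.399],
    [0.044, 0.032, 0.399],
    [0.044, 0.032, 0.399],
    [0.044, 0.032, 0.399],
    [0.044, 0.032, 0.399],
  ],
  grip=[0.6, 0.6, 0.6, 0.6, 0.6, 0.6, 0.6, 0.6, 0.6, 0.6],
)

```text
time_s: 10.35
eef_pos: [0.4601, 0.0479, 0.0279]
eef_rot: [0.003, 0.809, 0.588, -0.0]
wrist_force: [0.2, 0.8, 0.3]
opening: 0.601
grasp_force: 0.0
```

```bash
python3 - <<'E'
from h import *
T=tool(); Rt=trR(np.radians(71.45-180),0.);o=readout.get_obs(); print(T[:3,3],o['wrist_force'])
go([.4586,.0527,.022],Rt,T)
E
```

```text
[0.46013662 0.04789944 0.0278717 ] [0.21802649 0.77251972 0.26563847]
xyz [4.1, -3.0, 5.8] rot [0.005, 0.004, 0.01] rows 0.1
```

Call:
play_rows(
  xyz=[
    [4, -3, 3],
    [4, -3, 6],
    [4, -3, 6],
    [4, -3, 6],
    [4, -3, 6],
    [4, -3, 6],
    [4, -3, 6],
    [4, -3, 6],
    [4, -3, 6],
    [4, -3, 6],
  ],
  rot=[
    [0.005, 0.004, 0.01],
    [0.005, 0.004, 0.01],
    [0.005, 0.004, 0.01],
    [0.005, 0.004, 0.01],
    [0.005, 0.004, 0.01],
    [0.005, 0.004, 0.01],
    [0.005, 0.004, 0.01],
    [0.005, 0.004, 0.01],
    [0.005, 0.004, 0.01],
    [0.005, 0.004, 0.01],
  ],
  grip=[0.6, 0.6, 0.6, 0.5, 0.4, 0.3, 0.2, 0.1, 0, 0],
)

```text
time_s: 11.6
eef_pos: [0.4586, 0.0526, 0.0222]
eef_rot: [-0.0, 0.812, 0.584, 0.0]
wrist_force: [-2.0, 1.0, 4.3]
opening: 0.232
grasp_force: 58.5
```

```bash
python3 - <<'E'
from h import *
T=tool(); Rt=trR(np.radians(71.45-180),0.);o=readout.get_obs(); print(T[:3,3],o['wrist_force'],o['opening'],o['grasp_force'])
go([.4586,.0527,.022],Rt,T)
# hover over long trough
H=W(.5867,-.081,-.219+.09); print(H)
go([.43,.0,.22],Rt,T)
Tn=go(H,TR,T)
r=R.from_matrix(T[:3,:3].T@TR).as_rotvec();print([(r*k/12).round(3).tolist() for k in range(1,13)])
E
```

```text
[0.45864135 0.05264508 0.0222294 ] [-2.04169173  1.03207924  4.28506147] 0.23214924600335732 58.52301478385925
xyz [0.0, -0.1, 0.2] rot [0.0, -0.0, -0.0] rows 0.0
[ 0.55076331 -0.17631851  0.18163272]
xyz [-59.0, -10.4, -197.8] rot [0.0, -0.0, -0.0] rows 3.3
xyz [-187.7, 160.3, -159.4] rot [-0.451, -0.386, -1.682] rows 9.5
[[-0.038, -0.032, -0.14], [-0.075, -0.064, -0.28], [-0.113, -0.096, -0.42], [-0.15, -0.129, -0.561], [-0.188, -0.161, -0.701], [-0.225, -0.193, -0.841], [-0.263, -0.225, -0.981], [-0.3, -0.257, -1.121], [-0.338, -0.289, -1.261], [-0.375, -0.321, -1.402], [-0.413, -0.354, -1.542], [-0.451, -0.386, -1.682]]
```

```bash
python3 - <<'E'
from h import *
for n in('top','w1','w3'):
    D=np.load(n+'.npz')['P'].reshape(-1,3); m=(D[:,2]>.1)&(D[:,2]<.33)&(D[:,1]<.2)&(D[:,1]>-.15)&(D[:,0]>.54)&(D[:,0]<.75); q=D[m]; print(n,len(q),np.percentile(q[:,1],[.5,2,5]),np.percentile(q[:,2],98), [np.percentile(q[abs(q[:,0]-x)<.02,1],1).round(3) for x in(.57,.6,.64,.68)])
T=tool()
T1=go([.40,.0,.24],TR,T)
go([.40,-.12,.26],TR,T)
E
```

```text
top 12335 [-0.10745827 -0.10259816 -0.09261996] 0.27396127115018437 [np.float64(-0.104), np.float64(-0.105), np.float64(-0.106), np.float64(-0.106)]
w1 38632 [-0.10944156 -0.10058517 -0.08447406] 0.2725258071684019 [np.float64(-0.105), np.float64(-0.109), np.float64(-0.109), np.float64(-0.11)]
w3 19623 [-0.11041694 -0.11014618 -0.10990262] 0.20758990846917558 [np.float64(-0.11), np.float64(-0.11), np.float64(-0.11), np.float64(-0.11)]
xyz [-68.6, -38.8, -217.8] rot [-0.451, -0.386, -1.682] rows 9.5
xyz [-182.3, -0.6, -237.8] rot [-0.451, -0.386, -1.682] rows 9.5
```

Call:
play_rows(
  xyz=[
    [0, 0, -15],
    [-8, 0, -50],
    [-25, -10, -95],
    [-45, -20, -140],
    [-65, -25, -180],
    [-85, -25, -215],
    [-110, -20, -235],
    [-135, -10, -238],
    [-160, 0, -238],
    [-182, 0, -238],
  ],
  rot=[
    [0, 0, 0],
    [-0.03, -0.03, -0.12],
    [-0.075, -0.064, -0.28],
    [-0.113, -0.096, -0.42],
    [-0.15, -0.129, -0.561],
    [-0.195, -0.168, -0.73],
    [-0.24, -0.206, -0.9],
    [-0.285, -0.244, -1.06],
    [-0.33, -0.283, -1.23],
    [-0.375, -0.321, -1.402],
  ],
  grip=[0, 0, 0, 0, 0, 0, 0, 0, 0, 0],
)

```text
time_s: 12.85
eef_pos: [0.4017, -0.1134, 0.26]
eef_rot: [0.214, 0.258, 0.942, -0.017]
wrist_force: [-0.0, 0.1, -2.8]
opening: 0.234
grasp_force: 59.0
```

```bash
python3 - <<'E'
from h import *
o=readout.get_obs();T=tool();print(T[:3,3],o['opening'],o['grasp_force'],o['q'].round(2))
go(W(.5867,-.081,-.21+.09),TR,T)
E
```

```text
[ 0.40174921 -0.11338028  0.2599528 ] 0.23400487486838403 59.04430389404297 [-0.66 -0.56  2.26  0.15  1.03 -1.75]
xyz [-112.8, 11.9, 130.0] rot [-0.09, -0.082, -0.346] rows 2.8
```

Call:
play_rows(
  xyz=[
    [0, 0, 0],
    [-5, 0, 5],
    [-15, 2, 15],
    [-35, 5, 35],
    [-60, 8, 65],
    [-85, 10, 95],
    [-105, 12, 120],
    [-113, 12, 130],
    [-113, 12, 130],
    [-113, 12, 130],
  ],
  rot=[
    [-0.03, -0.027, -0.115],
    [-0.06, -0.055, -0.23],
    [-0.09, -0.082, -0.346],
    [-0.09, -0.082, -0.346],
    [-0.09, -0.082, -0.346],
    [-0.09, -0.082, -0.346],
    [-0.09, -0.082, -0.346],
    [-0.09, -0.082, -0.346],
    [-0.09, -0.082, -0.346],
    [-0.09, -0.082, -0.346],
  ],
  grip=[0, 0, 0, 0, 0, 0, 0, 0, 0, 0],
)

```text
time_s: 14.1
eef_pos: [0.5461, -0.1755, 0.1891]
eef_rot: [0.257, 0.084, 0.963, -0.021]
wrist_force: [0.5, 0.0, -2.4]
opening: 0.234
grasp_force: 59.2
```

```bash
python3 - <<'E'
from h import *
o=readout.get_obs();T=tool();print(T[:3,3]@F,o['opening'],o['grasp_force'],o['q'].round(2))
go(W(.5867,-.081,-.212),TR,T)
c,P,E=cloud('wrist'); np.savez('w5',c=c,P=P,E=E); save('w5.png',c)
K=np.linalg.inv(T); q=(P@T[:3,:3]-T[:3,3]@T[:3,:3])  # tool coords
m=(abs(q[...,1])<.02)&(q[...,0]>.015)&(q[...,0]<.12)&(q[...,2]>-.02)&(q[...,2]<.04)
for x in np.arange(.02,.1,.008):
    s=q[m&(abs(q[...,0]-x)<.004)]
    if len(s)>5: print(x.round(3),len(s),s[:,2].min().round(4),np.percentile(s[:,1],[3,97]).round(4))
E
```

```text
[ 0.58636508 -0.08100332 -0.12019751] 0.23386033515975257 59.1772735118866 [-0.64 -0.04  2.06  0.37  0.68 -2.27]
xyz [-0.5, 0.0, 91.8] rot [-0.0, -0.002, -0.005] rows 1.5
0.02 1136 -0.0053 [-0.0098  0.0102]
0.028 1198 -0.0053 [-0.0097  0.0101]
0.036 1260 -0.0053 [-0.0099  0.0102]
0.044 1317 -0.0053 [-0.0098  0.0101]
0.052 1395 -0.0056 [-0.0099  0.0102]
0.06 1949 -0.0098 [-0.0152  0.0154]
0.068 2439 -0.01 [-0.0154  0.0158]
0.076 2158 -0.0105 [-0.0156  0.0159]
0.084 580 -0.0012 [-0.0062  0.0064]
```

View pics/w5.png

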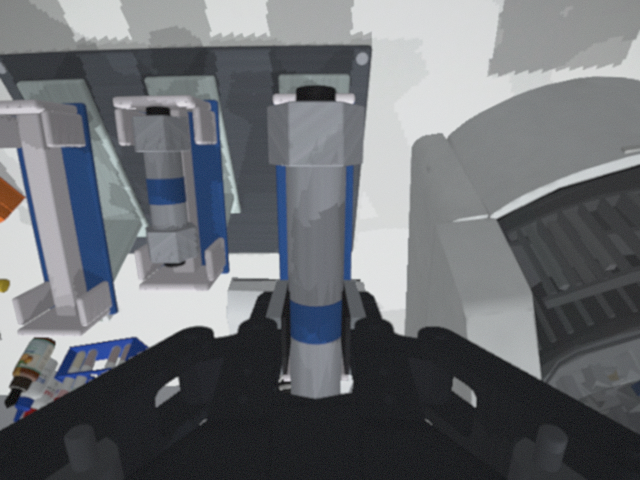

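Call:
play_rows(
  xyz=[
    [-0.5, 0, 15],
    [-0.5, 0, 40],
    [-0.5, 0, 62],
    [-0.5, 0, 78],
    [-0.5, 0, 86],
    [-0.5, 0, 90],
    [-0.5, 0, 92],
    [-0.5, 0, 93],
    [-0.5, 0, 93.5],
    [-0.5, 0, 93.5],
  ],
  rot=[
    [0, 0, 0],
    [0, 0, 0],
    [0, 0, -0.004],
    [0, 0, -0.004],
    [0, 0, -0.004],
    [0, 0, -0.004],
    [0, 0, -0.004],
    [0, 0, -0.004],
    [0, 0, -0.004],
    [0, 0, -0.004],
  ],
  grip=[0, 0, 0, 0, 0, 0, 0, 0, 0, 0],
)

```text
time_s: 15.4
eef_pos: [0.5927, -0.184, 0.1094]
eef_rot: [0.257, 0.082, 0.963, -0.022]
wrist_force: [-13.3, 1.8, 11.5]
opening: 0.234
grasp_force: 61.4
```

```bash
python3 - <<'E'
from h import *
o=readout.get_obs();T=tool();print(T[:3,3]@F,o['wrist_force'],o['torque'])
E
```

```text
[ 0.58750268 -0.08149969 -0.21290536] [-13.32585219   1.82684724  11.50614901] [0.24816042 1.14030927 0.00352997]
```

Call:
play_rows(
  xyz=[
    [0, 0, -0.7],
    [0, 0, -0.7],
    [0, 0, -0.7],
    [0, 0, -0.7],
    [0, 0, -0.7],
    [0, 0, -5],
    [0, 0, -25],
    [0, 0, -60],
    [0, 0, -100],
    [0, 0, -120],
  ],
  rot=[
    [0, 0, 0],
    [0, 0, 0],
    [0, 0, 0],
    [0, 0, 0],
    [0, 0, 0],
    [0, 0, 0],
    [0, 0, 0],
    [0, 0, 0],
    [0, 0, 0],
    [0, 0, 0],
  ],
  grip=[0, 0.26, 0.32, 0.45, 0.5, 0.5, 0.5, 0.5, 0.5, 0.5],
)

```text
time_s: 16.65
eef_pos: [0.5339, -0.174, 0.2144]
eef_rot: [0.258, 0.082, 0.962, -0.023]
wrist_force: [-0.5, -0.3, -0.8]
opening: 0.5
grasp_force: 0.0
```

```bash
python3 - <<'E'
from h import *
c,P,E=cloud('wrist'); np.savez('w6',c=c,P=P,E=E); save('w6.png',c)
T=tool(); o=readout.get_obs();print(T[:3,3],o['q'].round(2))
q=(P@F).reshape(-1,3)
for y0 in(-.081,-.1755):
  print(y0,[(round(a,3),np.nanpercentile(q[(abs(q[:,1]-y0)<.006)&(abs(q[:,0]-a)<.004)&(q[:,2]<-.19),2],80).round(4)) for a in np.arange(.492,.6,.012)])
Rt=trR(np.radians(91.2-180),0.)
go([.39,-.06,.26],Rt,T); go([.4523,.2340,.16],Rt,T)
r=R.from_matrix(T[:3,:3].T@Rt).as_rotvec();print(r.round(3))
E
```

```text
[ 0.53416855 -0.17428604  0.21621744] [-0.66 -0.11  2.07  0.35  0.74 -2.26]
-0.081 [(np.float64(0.492), np.float64(-0.2134)), (np.float64(0.504), np.float64(-0.2047)), (np.float64(0.516), np.float64(-0.2044)), (np.float64(0.528), np.float64(-0.2089)), (np.float64(0.54), np.float64(-0.2089)), (np.float64(0.552), np.float64(-0.2088)), (np.float64(0.564), np.float64(-0.2089)), (np.float64(0.576), np.float64(-0.2086)), (np.float64(0.588), np.float64(-0.2085))]
-0.1755 [(np.float64(0.492), np.float64(-0.2137)), (np.float64(0.504), np.float64(-0.2049)), (np.float64(0.516), np.float64(-0.2046)), (np.float64(0.528), np.float64(-0.2089)), (np.float64(0.54), np.float64(-0.2088)), (np.float64(0.552), np.float64(-0.2087)), (np.float64(0.564), np.float64(-0.2091)), (np.float64(0.576), np.float64(-0.2046)), (np.float64(0.588), np.float64(-0.2046))]
xyz [117.5, 88.1, -119.2] rot [0.36, 0.441, 1.346] rows 7.8
xyz [157.4, 388.6, -27.6] rot [0.36, 0.441, 1.346] rows 7.8
[0.36  0.441 1.346]
```

Call:
play_rows(
  xyz=[
    [20, 5, -40],
    [45, 15, -85],
    [80, 35, -119],
    [110, 65, -125],
    [120, 105, -119],
    [125, 150, -115],
    [130, 200, -110],
    [138, 255, -100],
    [146, 310, -80],
    [154, 360, -60],
  ],
  rot=[
    [0, 0, 0],
    [0.03, 0.04, 0.11],
    [0.07, 0.08, 0.25],
    [0.11, 0.13, 0.4],
    [0.15, 0.185, 0.56],
    [0.19, 0.236, 0.72],
    [0.235, 0.288, 0.88],
    [0.28, 0.34, 1.04],
    [0.32, 0.39, 1.2],
    [0.36, 0.441, 1.346],
  ],
  grip=[0.5, 0.5, 0.5, 0.55, 0.6, 0.6, 0.6, 0.6, 0.6, 0.6],
)

```text
time_s: 17.95
eef_pos: [0.4299, 0.1882, 0.1961]
eef_rot: [0.022, 0.657, 0.754, -0.001]
wrist_force: [0.9, -0.2, 1.7]
opening: 0.597
grasp_force: 0.0
```

```bash
python3 - <<'E'
from m import *
T=tool(); print(T[:3,3]); c,P,E=cloud('wrist'); cols(P)
Rt=trR(np.radians(91.2-180),0.)
go([.4523,.2340,.08],Rt,T);go([.4523,.2340,.0223],Rt,T)
E
```

```text
[0.42989086 0.18816717 0.1960662 ]
[315, 79, 60, 165, 4936] ((0.45266178250312805, 0.23415304720401764), (0.034032125025987625, 0.134804829955101), 0.8816145062446594) [0.0253 0.0312]
xyz [46.4, 25.2, 115.3] rot [0.03, 0.033, 0.116] rows 2.0
xyz [48.4, 23.6, 172.9] rot [0.03, 0.033, 0.116] rows 2.9
```

Call:
play_rows(
  xyz=[
    [15, 8, 15],
    [35, 18, 40],
    [46, 25, 75],
    [47, 25, 105],
    [47, 24.5, 125],
    [48, 24, 145],
    [48, 24, 158],
    [48, 24, 166],
    [48, 24, 170],
    [48, 24, 170],
  ],
  rot=[
    [0.01, 0.01, 0.04],
    [0.02, 0.02, 0.08],
    [0.03, 0.033, 0.113],
    [0.03, 0.033, 0.113],
    [0.03, 0.033, 0.113],
    [0.03, 0.033, 0.113],
    [0.03, 0.033, 0.113],
    [0.03, 0.033, 0.113],
    [0.03, 0.033, 0.113],
    [0.03, 0.033, 0.113],
  ],
  grip=[0.6, 0.6, 0.6, 0.6, 0.6, 0.6, 0.6, 0.6, 0.6, 0.6],
)

```text
time_s: 19.25
eef_pos: [0.452, 0.2313, 0.0257]
eef_rot: [0.001, 0.697, 0.717, -0.0]
wrist_force: [-0.1, -0.3, 0.3]
opening: 0.599
grasp_force: 0.0
```

```bash
python3 - <<'E'
from h import *
T=tool(); print(T[:3,3])
go([.4526,.2341,.0223],trR(np.radians(91.-180),0.),T)
E
```

```text
[0.45204095 0.23129423 0.02566266]
xyz [2.8, 0.6, 3.4] rot [0.0, 0.002, 0.011] rows 0.1
```

Call:
play_rows(
  xyz=[
    [2.8, 0.6, 2],
    [2.8, 0.6, 3.4],
    [2.8, 0.6, 3.4],
    [2.8, 0.6, 3.4],
    [2.8, 0.6, 3.4],
    [2.8, 0.6, 3.4],
    [2.8, 0.6, 3.4],
    [2.8, 0.6, 3.4],
    [2.8, 0.6, 3.4],
    [2.8, 0.6, 3.4],
  ],
  rot=[
    [0, 0.002, 0.011],
    [0, 0.002, 0.011],
    [0, 0.002, 0.011],
    [0, 0.002, 0.011],
    [0, 0.002, 0.011],
    [0, 0.002, 0.011],
    [0, 0.002, 0.011],
    [0, 0.002, 0.011],
    [0, 0.002, 0.011],
    [0, 0.002, 0.011],
  ],
  grip=[0.6, 0.6, 0.6, 0.5, 0.4, 0.3, 0.2, 0.1, 0, 0],
)

```text
time_s: 20.5
eef_pos: [0.4524, 0.2341, 0.0224]
eef_rot: [-0.0, 0.701, 0.713, 0.0]
wrist_force: [-2.2, -1.5, 5.0]
opening: 0.232
grasp_force: 58.7
```

```bash
python3 - <<'E'
from h import *
o=readout.get_obs();T=tool();print(T[:3,3],o['opening'],o['grasp_force'])
go([.43,.12,.24],TR,T);go([.40,-.15,.27],TR,T)
r=R.from_matrix(T[:3,:3].T@TR).as_rotvec();print(r.round(3),[(r*k/10).round(2).tolist() for k in(1,2,3,4,5,6,7,8,9)])
E
```

```text
[0.4523932  0.23407182 0.02235795] 0.23239270751772328 58.683369755744934
xyz [-113.6, -24.4, -217.7] rot [-0.362, -0.437, -1.35] rows 7.8
xyz [-383.0, -59.1, -247.8] rot [-0.362, -0.437, -1.35] rows 7.8
[-0.362 -0.437 -1.35 ] [[-0.04, -0.04, -0.14], [-0.07, -0.09, -0.27], [-0.11, -0.13, -0.41], [-0.14, -0.17, -0.54], [-0.18, -0.22, -0.68], [-0.22, -0.26, -0.81], [-0.25, -0.31, -0.95], [-0.29, -0.35, -1.08], [-0.33, -0.39, -1.22]]
```

Call:
play_rows(
  xyz=[
    [0, 0, -15],
    [-5, -5, -55],
    [-20, -15, -105],
    [-50, -30, -150],
    [-90, -45, -190],
    [-140, -55, -220],
    [-195, -60, -240],
    [-250, -60, -248],
    [-305, -60, -248],
    [-355, -60, -248],
  ],
  rot=[
    [0, 0, 0],
    [-0.02, -0.02, -0.07],
    [-0.05, -0.06, -0.2],
    [-0.09, -0.11, -0.34],
    [-0.13, -0.155, -0.48],
    [-0.17, -0.2, -0.63],
    [-0.21, -0.25, -0.78],
    [-0.25, -0.3, -0.93],
    [-0.29, -0.35, -1.08],
    [-0.33, -0.395, -1.22],
  ],
  grip=[0, 0, 0, 0, 0, 0, 0, 0, 0, 0],
)

```text
time_s: 21.75
eef_pos: [0.3987, -0.0639, 0.268]
eef_rot: [0.207, 0.228, 0.951, -0.011]
wrist_force: [0.2, 0.4, -2.6]
opening: 0.231
grasp_force: 59.1
```

```bash
python3 - <<'E'
from h import *
o=readout.get_obs();T=tool();print(T[:3,3],o['opening'],o['grasp_force'],o['q'].round(2))
go(W(.569,-.2697,-.21+.09),TR,T)
E
```

```text
[ 0.39867113 -0.0638863   0.2679528 ] 0.23062142184683443 59.14395332336426 [-0.53 -0.6   2.26  0.11  1.07 -1.66]
xyz [-173.5, -226.5, 153.1] rot [-0.064, -0.102, -0.288] rows 5.2
```

Call:
play_rows(
  xyz=[
    [-10, -25, 0],
    [-25, -60, 10],
    [-45, -100, 20],
    [-70, -145, 40],
    [-100, -185, 70],
    [-130, -212, 105],
    [-155, -225, 135],
    [-170, -226, 150],
    [-173.5, -226.5, 153],
    [-173.5, -226.5, 153],
  ],
  rot=[
    [-0.02, -0.03, -0.09],
    [-0.04, -0.07, -0.19],
    [-0.064, -0.102, -0.288],
    [-0.064, -0.102, -0.288],
    [-0.064, -0.102, -0.288],
    [-0.064, -0.102, -0.288],
    [-0.064, -0.102, -0.288],
    [-0.064, -0.102, -0.288],
    [-0.064, -0.102, -0.288],
    [-0.064, -0.102, -0.288],
  ],
  grip=[0, 0, 0, 0, 0, 0, 0, 0, 0, 0],
)

```text
time_s: 23.0
eef_pos: [0.4985, -0.3577, 0.1794]
eef_rot: [0.257, 0.083, 0.963, -0.021]
wrist_force: [-0.7, -0.9, -2.9]
opening: 0.234
grasp_force: 59.2
```

```bash
python3 - <<'E'
from h import *
o=readout.get_obs();T=tool();print(T[:3,3]@F,o['opening'],o['grasp_force'],o['q'].round(2))
go(W(.569,-.2697,-.2135),TR,T)
c,P,E=cloud('wrist'); np.savez('w7',c=c,P=P,E=E)
q=(P@T[:3,:3]-T[:3,3]@T[:3,:3])
m=(abs(q[...,1])<.02)&(q[...,0]>.015)&(q[...,0]<.12)&(q[...,2]>-.02)&(q[...,2]<.04)
for x in np.arange(.02,.08,.008):
    s=q[m&(abs(q[...,0]-x)<.004)]
    if len(s)>5: print(x.round(3),len(s),s[:,2].min().round(4),np.percentile(s[:,1],[3,97]).round(4))
g=P@F; s=g[(abs(g[...,0]-.508)<.008)&(abs(g[...,2]+.2195)<.003)&(abs(g[...,1]+.27)<.035)]; print('cheeks y',np.percentile(s[:,1],[2,98]))
E
```

```text
[ 0.5674456  -0.26863131 -0.12041747] 0.2335179444885426 59.1679447889328 [-1.    0.11  1.93  0.54  0.81 -2.72]
xyz [-1.8, -1.1, 93.1] rot [0.0, -0.002, -0.003] rows 1.5
0.02 1135 -0.0049 [-0.0099  0.0101]
0.028 1192 -0.0052 [-0.0097  0.0101]
0.036 1248 -0.0053 [-0.0099  0.0102]
0.044 1762 -0.0104 [-0.0155  0.0158]
0.052 2222 -0.0095 [-0.0154  0.0158]
0.06 1956 -0.0101 [-0.0152  0.0155]
0.068 388 -0.0009 [-0.006   0.0067]
cheeks y [-0.29792938 -0.24510412]
```

Call:
play_rows(
  xyz=[
    [-1.8, -1.5, 15],
    [-1.8, -1.5, 40],
    [-1.8, -1.5, 62],
    [-1.8, -1.5, 78],
    [-1.8, -1.5, 86],
    [-1.8, -1.5, 90],
    [-1.8, -1.5, 92],
    [-1.8, -1.5, 93],
    [-1.8, -1.5, 93],
    [-1.8, -1.5, 93],
  ],
  rot=[
    [0, 0, 0],
    [0, 0, 0],
    [0, 0, -0.003],
    [0, 0, -0.003],
    [0, 0, -0.003],
    [0, 0, -0.003],
    [0, 0, -0.003],
    [0, 0, -0.003],
    [0, 0, -0.003],
    [0, 0, -0.003],
  ],
  grip=[0, 0, 0, 0, 0, 0, 0, 0, 0, 0],
)

```text
time_s: 24.3
eef_pos: [0.5455, -0.3681, 0.1005]
eef_rot: [0.257, 0.082, 0.963, -0.022]
wrist_force: [-5.7, 1.9, 3.6]
opening: 0.234
grasp_force: 60.1
```

```bash
python3 - <<'E'
from h import *
o=readout.get_obs();T=tool();print(T[:3,3]@F,o['wrist_force'],o['wrist_force']@F,o['torque'])
E
```

```text
[ 0.56965557 -0.2709431  -0.2128674 ] [-5.70848742  1.88516636  3.61000116] [-3.34309295  0.89639552  6.0986059 ] [0.34882829 0.7225317  0.08123173]
```

Contact on the rail; release and retreat.

Call:
play_rows(
  xyz=[
    [0, 0, 0],
    [0, 0, 0],
    [0, 0, 0],
    [0, 0, 0],
    [0, 0, 0],
    [0, 0, -5],
    [0, 0, -25],
    [0, 0, -60],
    [0, 0, -100],
    [0, 0, -140],
  ],
  rot=[
    [0, 0, 0],
    [0, 0, 0],
    [0, 0, 0],
    [0, 0, 0],
    [0, 0, 0],
    [0, 0, 0],
    [0, 0, 0],
    [0, 0, 0],
    [0, 0, 0],
    [0, 0, 0],
  ],
  grip=[0, 0.26, 0.32, 0.45, 0.5, 0.5, 0.5, 0.5, 0.5, 0.5],
)

```text
time_s: 25.55
eef_pos: [0.4762, -0.3558, 0.2222]
eef_rot: [0.257, 0.082, 0.963, -0.022]
wrist_force: [1.2, 0.0, 0.5]
opening: 0.502
grasp_force: 0.0
```

Call:
play_rows(
  xyz=[
    [0, 20, -20],
    [0, 50, -45],
    [0, 85, -70],
    [0, 95, -80],
    [0, 95, -80],
    [0, 95, -80],
    [0, 95, -80],
    [0, 95, -80],
    [0, 95, -80],
    [0, 95, -80],
  ],
  rot=[
    [0, 0, 0],
    [0, 0, 0],
    [0, 0, 0],
    [0, 0, 0],
    [0, 0, 0],
    [0, 0, 0],
    [0, 0, 0],
    [0, 0, 0],
    [0, 0, 0],
    [0, 0, 0],
  ],
  grip=[0.5, 0.5, 0.5, 0.5, 0.5, 0.5, 0.5, 0.5, 0.5, 0.5],
)

```text
time_s: 26.8
eef_pos: [0.4537, -0.2558, 0.2902]
eef_rot: [0.257, 0.082, 0.963, -0.022]
wrist_force: [-0.1, 0.3, 0.2]
opening: 0.506
grasp_force: 0.0
```

```bash
python3 - <<'E'
from h import *
c,P,E=cloud('wrist'); save('w8.png',c); q=(P@F).reshape(-1,3)
for y0 in(-.081,-.1755,-.270):
  print(y0,[(round(a,3),np.nanpercentile(np.r_[q[(abs(q[:,1]-y0)<.006)&(abs(q[:,0]-a)<.004)&(abs(q[:,2]+.21)<.03),2],np.nan],80).round(4)) for a in np.arange(.492,.69,.012)])
E
```

```text
-0.081 [(np.float64(0.492), np.float64(-0.2133)), (np.float64(0.504), np.float64(-0.2046)), (np.float64(0.516), np.float64(-0.2044)), (np.float64(0.528), np.float64(-0.2087)), (np.float64(0.54), np.float64(-0.2088)), (np.float64(0.552), np.float64(-0.2088)), (np.float64(0.564), np.float64(-0.2086)), (np.float64(0.576), np.float64(-0.2084)), (np.float64(0.588), np.float64(-0.2083)), (np.float64(0.6), np.float64(-0.209)), (np.float64(0.612), np.float64(-0.2087)), (np.float64(0.624), np.float64(-0.2088)), (np.float64(0.636), np.float64(-0.2089)), (np.float64(0.648), np.float64(-0.2042)), (np.float64(0.66), np.float64(-0.2045)), (np.float64(0.672), np.float64(nan)), (np.float64(0.684), np.float64(nan))]
-0.1755 [(np.float64(0.492), np.float64(-0.2141)), (np.float64(0.504), np.float64(-0.205)), (np.float64(0.516), np.float64(-0.2043)), (np.float64(0.528), np.float64(-0.2088)), (np.float64(0.54), np.float64(-0.2085)), (np.float64(0.552), np.float64(-0.2084)), (np.float64(0.564), np.float64(-0.2089)), (np.float64(0.576), np.float64(-0.2044)), (np.float64(0.588), np.float64(-0.2046)), (np.float64(0.6), np.float64(-0.2133)), (np.float64(0.612), np.float64(-0.214)), (np.float64(0.624), np.float64(nan)), (np.float64(0.636), np.float64(nan)), (np.float64(0.648), np.float64(nan)), (np.float64(0.66), np.float64(nan)), (np.float64(0.672), np.float64(nan)), (np.float64(0.684), np.float64(nan))]
  return _nanquantile_unchecked(
```

View pics/w8.png

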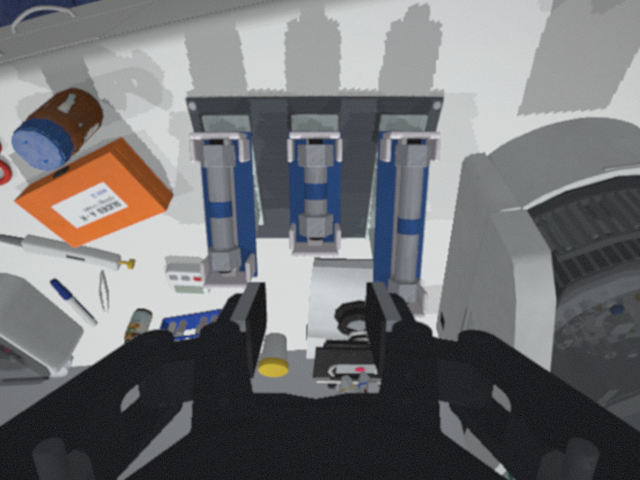

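All three columns lie flat on their rails: medium at about (220,210), short at (316,190), long at (408,220). The bottle at (60,125) is still standing, and the arm is clear of everything.

```bash
python3 -c "
from bench import ctrl
print(ctrl.hand_in())"
```

```text
the job is handed in; nothing more can be done
None
```

The short, medium and long columns each lie in their matching trough, flat on the rail between the stops and released; the arm stayed clear of the bottle and cup, and I handed the job in at about 27 s of the 72 s allowed (no verdict was returned).

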